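Open the touch-lid nozzle box

ROBOT

A 7-joint arm with a two-finger parallel gripper is mounted at the origin on the work surface. World frame = base frame: x ahead of the robot, y to its left, z up, the work surface at z = 0. Lengths are in m, angles in rad, forces in N, time in s.
With the tool pointing down it reaches from about 0.425 to 0.925 m from the base axis. Payload 6.8 kg.
Tool frame: the origin (TCP) lies midway between the tips of the shut fingers; the grasp point (between the pads) lies 19 mm behind it (ctrl.tcp_to_grasp is the z of the grasp point in the tool frame, in m); z points along the fingers, y is the line along which they close (so a half turn about z gives the same grasp; the last joint's range is limited). The gripper opens to 85 mm and grips with 20 to 120 N. Pads are 22 mm wide; open, the fingers measure 114 mm over their backs; the gripper's body (76 mm by 85 mm) begins 54 mm behind the grasp point. The pads swing forward as they close: fully open they stand 13 mm farther back than shut.
Start: joints at [1.141, 0.477, 0.022, 1.555, -0.011, 1.109, -0.083], TCP at [0.213, -0.64, 0.231] pointing down, gripper open.
Joint ranges: [-2.96, 2.96], [-0.34, 2.1], [-1.41, 1.46], [0.24, 2.44], [-1.37, 4.51], [0.17, 1.92], [-2.96, 2.96]. Speed limits (rad/s): [2.39, 2.39, 3.14, 3.14, 3.14, 3.14, 3.14].

INTERFACE

Orientations are given as a rotation vector (axis times angle).
In Python, from plant import ctrl, imaging gives the robot as it stands. The module is installed in compiled form; this text tells all that it offers.
- The arm moves only by the shell command python3 -m crank 'ROWS' [FORCE]. ROWS is a JSON object of lists of equal length, an entry for each row: "gripper": the finger opening in mm, from 0 to 85.4; "delta_pos": the shift along the tool's x, y, z in units of 25 mm (1.0 is 25 mm), a list of three; "roll": the turn about the tool's z in units of 5 degrees (1.0 is 5 degrees). A call has 1 to 10 rows; each row is the pose to reach, as a shift and turn from the pose commanded when the call began, along the tool's axes at that moment; what a row does not reach only later rows make up. A row lasts 1/12 s, in which the tool goes at most 41.7 mm and 7.16 degrees, less where a joint would pass 70% of its speed; a pose out of reach is approached as far as the arm can. A call with a gripper value outside its range is refused whole. The fingers move at their own pace and stop on an object; FORCE is the grip in N (left out, the last holds). Time passes only in rows, so rows that repeat a pose let the fingers close. It gives the time, the measured TCP pose, the force, the opening and the grip force at its end, in the units of the state.
- ctrl.get_state(): the state, without advancing time (a new reading comes with each control period).
- imaging.get_image(name): name is "scene" or "top"; returns the picture (400x640x3 uint8, red, green, blue); there is no depth.
- imaging.get_calibration(name): a dict with "mtx" (3x3 intrinsics, pixels), "k1" (the pictures are not rectified: a ray, as slopes to the right and down, at radius r is drawn at 1 + k1 r^2 times it, then the intrinsics apply), "world_from_camera" (4x4, takes a point from camera to world coordinates). Camera axes: x right, y down, z forward; pixel columns grow to the right and rows downward; lengths in m; the calibration is good to about 2 mm. A picture is of the moment at which its call begins. get_calibration takes no time and is no camera call.
- ctrl.hand_in(): hands the job in; it is judged then, once.
Trained networks look in the newest picture that a camera, given by its name, has taken for a name from the list of things; names that differ only in an ending like _2 or _b are one class to them, and where a whole thing is asked for, a point or a joint stands for the part that bears it (a point fixed in the world has none). Each returns a list of dicts, best first, with "p" (0 to 1); they miss things now and then, are a little off and sometimes report something else, mostly with a low value. They report only what shows in the picture. A call takes as long as a camera call. They do not tell look-alikes from the thing itself.
- imaging.trace(label, camera): "mask" (400x640 bool, what is visible of it) and "box" ([centre column, centre row, width, height] in pixels, round what is visible of it).
- imaging.mark_of(label, camera): "centre" ([column, row] in pixels: a listed point, or the origin of a listed thing).
The state is a dict: "time_s": time; "joint_positions": joint angles; "joint_vel": joint speeds; "effort": joint torques, N m; "eef_pos": TCP position; "tcp_rot": TCP orientation; "ft_force": force on the tool from outside, world axes, zero at the start; "torque": the same for the moment, N m; "width": finger opening in m; "gripper_force": force on a finger pad.
Only numpy, scipy, OpenCV 4.12 (cv2) and the standard library are available. Lean on these libraries where they do the work, as an engineer would, in place of code of your own. Each camera call takes 0.05 s, during which the arm holds its last target. There are 200 camera calls.

TASK

Open the piping-nozzle box, the wider of the two low white boxes with flush steel lids. With the fingertips slide the squat tin that stands on its lid sideways until it stands wholly on the flat white strip beside the lid, without lifting or tipping it; then press the lid down near its free edge (the edge nearer the robot) until the catch lets go, and take the hand away so that the lid springs ajar by itself. Leave the small box shut and everything else where it stands.

Things in the scene. Friction and masses are not known exactly. Their poses are not given: they have to be found in the camera images.
- nozzle_box: the wide box: low white housing fixed to the counter, 190 mm deep (its x) x 245 wide (its y) x 70 high; origin at the centre of its underside, +x away from the robot, +y to the robot's left, z up, turned up to about 0.45 rad. The steel lid (130 x 130 mm) fills the part centred at y = -47.5 mm, x = 0; its top stands at 71.5 mm, 1.5 mm above the housing's top. The rest of the top on its +y side is the flat strip
- strip (a point): centre of the flat white strip beside the wide lid, on the surface 70 mm above the counter; axes as the box. The strip is 102 mm wide along y and 190 mm along x and level with the housing's top; the wide lid's edge lies 54 mm from this point towards -y
- wide_lid (a joint): wide lid's hinge in rad, along its far (+x) edge: 0 shut and latched, negative pressed in (stops at -0.055), positive open, stops ajar at 0.42. A spring pushes it open and a hidden catch holds it shut; pressed in beyond about -0.03 (3 to 4 mm at the free edge) the catch lets go for good, and the lid rises as the finger goes away, coming to rest at 0.42 within half a second. Pressing takes about 5 N near the free edge, then it meets its stop 6 mm down
- wide_lid_press (a point): point to press: on the top face of the wide lid, half-way across, 20 mm in from the free (-x) edge, 110 mm from the hinge; moves with the lid
- tin_center (a point): centre, half-way up, of the squat round tin (dark steel with a wooden cap, 66 mm diameter, 50 mm high, about 0.15 kg, loose) that stands upright on the wide lid at the start
- small_box: the small box: like the wide box, fixed, 190 mm deep x 130 wide x 70 high, no strip; origin at the centre of its underside, axes likewise. Its steel lid is 130 x 90 mm. It is to stay shut
- small_lid (a joint): small lid's hinge in rad, with the same kind of catch: 0 shut, negative pressed, 0.42 ajar
- ramekin: white ramekin, 64 mm diameter, 36 high, loose, stands on the small lid; origin at the centre of its underside
- mug: white mug, 80 mm diameter, 90 high, loose, on the counter at the robot's left of the boxes; origin at the centre of its underside
- jar: clear jar with a wooden cap, 68 mm diameter, 100 high, loose, on the counter beyond the boxes; origin at the centre of its underside
- cutter: steel ring cutter, 70 mm diameter, 40 high, loose, on the counter beyond the boxes; origin at the centre of its underside
- spatula: spatula 260 mm long lying on the counter at the robot's right; origin underneath it
- cup: paper cup, 72 mm diameter, 80 high, loose, on the counter at the robot's right of the boxes; origin at the centre of its underside
- tin: the squat tin itself; origin at the centre of its underside, z up
Mind the look-alikes: they are no part of the job. Leave any turquoise look-alike of the tin alone. What is shaped like the small_box but green is not meant.

How it is judged:
On the way, in this order (a step that is already met when the one before it is completed fails the run):
1. the tin stands on the strip, at rest and let go, the wide lid still shut (y of tin_center in the frame of strip between -0.021 and 0.024 m and x of tin_center in the frame of strip between -0.066 and 0.066 m and z of tin_center in the frame of strip between 0.02 and 0.03 m and angle between tin_center's own z axis and vertical below 0.1 rad and value of joint wide_lid below 0.03 rad and linear speed of tin below 0.02 m/s and contact force between the fingers and tin below 0.5 N), for 0.2 s.
2. the wide lid has sprung ajar (value of joint wide_lid above 0.33 rad), for 0.2 s.
At the end, for the whole second after the job is handed in: the wide lid is ajar (over 0.36 rad) and still, the tin stands upright and at rest wholly off the lid on the strip (its centre between 21 mm on the lid side and 24 mm on the other side of the strip's centre along y, within 66 mm along x), and the small lid is shut (y of tin_center in the frame of strip between -0.021 and 0.024 m and x of tin_center in the frame of strip between -0.066 and 0.066 m and z of tin_center in the frame of strip between 0.02 and 0.03 m and angle between tin_center's own z axis and vertical below 0.1 rad and value of joint wide_lid above 0.36 rad and linear speed of tin below 0.02 m/s and velocity of joint wide_lid below 0.1 rad/s and value of joint small_lid between -0.02 and 0.02 rad); the robot touches nothing.
It fails at once if the tin is lifted (height (world z) of tin_center above 0.108 m).
It fails at once if the tin is tipped or falls off the box (angle between tin_center's own z axis and vertical above 0.4 rad or height (world z) of tin_center below 0.08 m).
It fails at once if the small box's lid is pressed or opened (value of joint small_lid above 0.05 rad or value of joint small_lid below -0.025 rad).
It fails at once if a bystander is pushed away or lifted (distance of any of ramekin, mug, jar, cutter, spatula, cup from where it was at the start of the episode above 0.025 m).
It also fails if it takes over 48 s, if anything falls off the work surface, if the arm or the gripper's body presses on something with over 40 N, if the wrist force passes 120 N, or if a joint passes its speed limit or range.

## Working session

There is one attempt and no reset: what is moved stays moved. The work goes in short steps, Python scripts to look and compute and a shell command to move; the robot and the scene stay as the last step left them, time stands still between calls to the robot, and variables do not carry over. Pictures are saved under pics/ and viewed, at most 10 in all, crops included, and the job is handed in when it is done.

```bash
mkdir -p pics; cat > h.py <<'E'
import numpy as np, cv2
from plant import ctrl, imaging
def proj(name,P):
    c=imaging.get_calibration(name);T=np.linalg.inv(c["world_from_camera"])
    p=T[:3,:3]@np.asarray(P,float)+T[:3,3];s=p[:2]/p[2];s=s*(1+c["k1"]*(s@s))
    m=np.array(c["mtx"]);return (m@[s[0],s[1],1])[:2]
def ray(name,uv,z):
    c=imaging.get_calibration(name);W=np.array(c["world_from_camera"]);m=np.array(c["mtx"])
    d=np.linalg.solve(m,[uv[0],uv[1],1])[:2];s=d.copy()
    for _ in range(20): s=d/(1+c["k1"]*(s@s))
    v=W[:3,:3]@[s[0],s[1],1];o=W[:3,3];return o+v*(z-o[2])/v[2]
E
python3 - <<'E'
from h import *
for n in("scene","top"):
    im=imaging.get_image(n);cv2.imwrite(f"pics/{n}0.png",im[:,:,::-1])
    print(n,np.round(imaging.get_calibration(n)["world_from_camera"],3).tolist())
    for l,z in(("nozzle_box",0),("strip",.07),("wide_lid_press",.0715),("tin_center",.0965),("tin",.0715),("small_box",0),("ramekin",.0715),("mug",0),("jar",0),("cutter",0),("cup",0),("spatula",0)):
        print(l,[(round(r["p"],2),np.round(r["centre"]).tolist(),np.round(ray(n,r["centre"],z)[:2],3).tolist()) for r in imaging.mark_of(l,n)[:3]])
s=ctrl.get_state();print(s)
E
```

```text
scene [[0.879, 0.329, -0.345, 0.962], [0.476, -0.63, 0.614, -0.749], [-0.015, -0.704, -0.71, 0.938], [0.0, 0.0, 0.0, 1.0]]
nozzle_box [(0.57, [353.0, 195.0], [0.602, 0.18])]
strip [(0.56, [354.0, 183.0], [0.609, 0.164]), (0.31, [338.0, 184.0], [0.563, 0.136])]
wide_lid_press [(0.95, [335.0, 188.0], [0.563, 0.113]), (0.51, [398.0, 230.0], [0.816, 0.029])]
tin_center [(0.84, [294.0, 191.0], [0.462, 0.012]), (0.56, [354.0, 179.0], [0.61, 0.158]), (0.48, [338.0, 184.0], [0.576, 0.108])]
tin [(0.81, [353.0, 186.0], [0.613, 0.15]), (0.69, [292.0, 193.0], [0.448, 0.025])]
small_box [(0.8, [214.0, 239.0], [0.291, -0.217]), (0.65, [292.0, 254.0], [0.547, -0.151])]
ramekin [(0.79, [285.0, 244.0], [0.541, -0.176])]
mug [(0.85, [382.0, 154.0], [0.608, 0.451])]
jar [(0.59, [398.0, 227.0], [0.798, 0.108])]
cutter [(0.62, [379.0, 272.0], [0.809, -0.09]), (0.23, [288.0, 252.0], [0.531, -0.149])]
cup [(0.67, [247.0, 363.0], [0.619, -0.495])]
spatula [(0.98, [184.0, 307.0], [0.373, -0.449])]
top [[0.109, -0.967, 0.232, 0.251], [-0.994, -0.107, 0.02, -0.024], [0.005, -0.233, -0.972, 1.37], [0.0, 0.0, 0
[... 798 characters left out ...]
ime_s': 1.3, 'joint_positions': array([ 1.14092137,  0.4770084 ,  0.02241486,  1.55536451, -0.01153146,
        1.10931272, -0.08307556]), 'joint_vel': array([-0.00021138,  0.0007112 ,  0.00167693,  0.00113629,  0.00034733,
       -0.00112248, -0.0004076 ]), 'effort': array([ 5.58512183e-04, -5.96328306e+01,  1.60678167e+00, -2.81537300e+01,
        1.25568785e-02,  1.66704878e-03, -1.64944026e-05]), 'eef_pos': array([ 0.2134867 , -0.6403824 ,  0.23131756]), 'tcp_rot': array([3.10100048e+00, 5.03224525e-01, 6.66516833e-05]), 'ft_force': array([-0.47305218,  0.212305  ,  0.11058375]), 'torque': array([ 0.06045597, -0.02585367,  0.0103352 ]), 'gripper_force': 0.0, 'width': 0.08528261170233585}
```

```bash
python3 - <<'E'
import cv2
a=cv2.imread("pics/top0.png")[100:290,150:410];cv2.imwrite("pics/topc.png",cv2.resize(a,None,fx=3,fy=3,interpolation=2))
E
```

```text
(no output)
```

View pics/scene0.png

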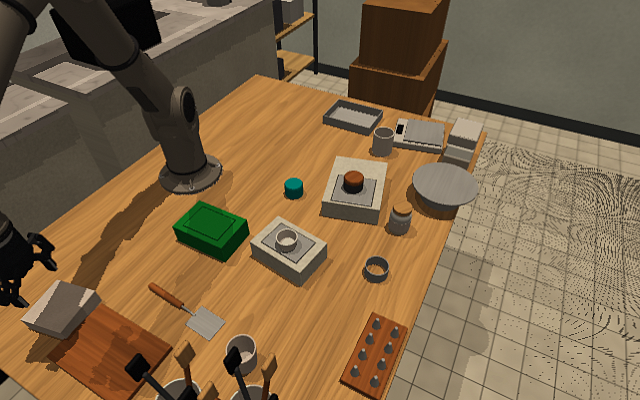

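View pics/topc.png

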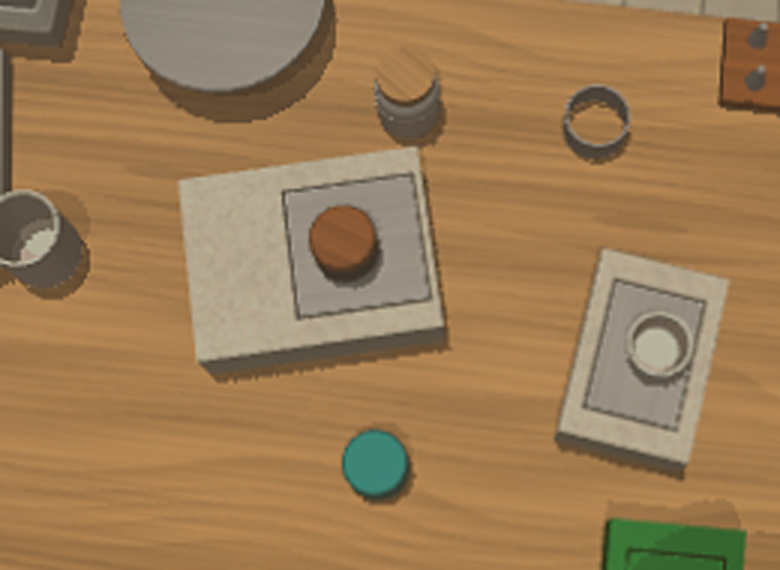

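The choice is clear. The tin is the wood-capped one at top (265,178) / scene (353,180); its turquoise look-alike is at top (275,254) / scene (294,189). The wide box is at top (256,185), the small box at (361,220) and the green one at the bottom right. The crop shows the tin on the wide lid, with the strip to its left.

```bash
cat >> h.py <<'E'
def fit():
    px=np.array([(180,181),(418,147),(443,328),(198,360),(283,191),(413,175),(431,297),(298,319)])/3+[150,100]
    loc=np.array([(95,122.5),(95,-122.5),(-95,-122.5),(-95,122.5),(65,17.5),(65,-112.5),(-65,-112.5),(-65,17.5)])/1e3
    w=np.array([ray("top",p,.0705)[:2] for p in px])
    U,_,Vt=np.linalg.svd((loc-loc.mean(0)).T@(w-w.mean(0)));R=(U@Vt).T
    t=w.mean(0)-R@loc.mean(0);return R,t,w-(loc@R.T+t)
E
python3 - <<'E'
from h import *
R,t,e=fit();print(t,np.arctan2(R[1,0],R[0,0]),np.round(e*1e3,1).tolist())
L=lambda w:np.round(R.T@(np.array(w)[:2]-t),4)
for n in("top","scene"):
    imaging.get_image(n)
    for r in imaging.trace("tin_center",n)[:2]:
        m=r["mask"];print(n,r["p"],r["box"]);
# tin cap: crop circle centre (344,239)/3 -> z .1215 top
c=np.array([343,238])/3+[150,100];w=ray("top",c,.1215);print("tin by cap",w,L(w))
for z,uv in((.0965,(265,178)),):print(L(ray("top",uv,z)))
print("scene cap 353,176",L(ray("scene",(353,176),.1215)), "scene lid press/strip proj",proj("scene",[*(R@[0,.0685]+t),.07]))
for n,l in(("tin c",(0,0)),("strip",(0,.0685)),("press",(-.045,-.0475))):print(n,R@l+t)
E
```

```text
[0.60861993 0.17463726] 0.25387622080692235 [[-1.3, -0.9], [-0.5, -0.1], [-1.6, 0.7], [1.3, -0.8], [2.0, 2.1], [0.5, -0.8], [1.8, -1.1], [-2.2, 0.9]]
top 0.77 [275.7, 254.0, 23.2, 25.3]
top 0.75 [265.1, 181.8, 19.5, 26.4]
scene 0.97 [353.9, 182.2, 22.3, 27.5]
scene 0.6 [349.7, 191.2, 46.6, 32.9]
tin by cap [0.61183362 0.13641237 0.1215    ] [-0.0065 -0.0378]
[ 0.0051 -0.039 ]
scene cap 353,176 [-0.0038 -0.0325] scene lid press/strip proj [357.99117619 169.12077366]
tin c [0.60861993 0.17463726]
strip [0.59141562 0.24094157]
press [0.57699235 0.11735771]
```

```bash
cat >> h.py <<'E'
from scipy.spatial.transform import Rotation as Ro
R,t,_=fit();HD=np.arctan2(R[1,0],R[0,0])+np.pi/2
def go(lx,ly,z):
    s=ctrl.get_state();M=Ro.from_rotvec(s["tcp_rot"]).as_matrix();p=s["eef_pos"]
    T=np.array([*(R@[lx,ly]+t),z]);h=np.arctan2(M[1,0],M[0,0])
    print("t",round(s["time_s"],2),"loc",np.round(R.T@(p[:2]-t),4),"z",round(p[2],4),"tgt",T.round(3),
      "delta",np.round(M.T@(T-p)/.025,2),"roll",round(-np.degrees(((HD-h+np.pi)%(2*np.pi))-np.pi)/5,2),"F",s["ft_force"].round(1),"w",round(s["width"],4))
E
python3 -c "from h import *;go(-.005,-.11,.2)"
```

```text
t 1.5 loc [-0.5872 -0.6896] z 0.2313 tgt [0.631 0.067 0.2  ] delta [ 24.8  -21.55   1.25] roll -17.22 F [-0.9  1.1 -0.3] w 0.0853
```

```bash
python3 -m crank '{"gripper":[45,45,45,45,45,45,45,45,45,45],"delta_pos":[[1.2,-1.05,0],[2.4,-2.1,0],[3.6,-3.15,0],[4.8,-4.2,0],[6,-5.25,0],[7.2,-6.3,0],[8.4,-7.35,0],[9.6,-8.4,0],[10.8,-9.4,0],[12,-10.4,0]],"roll":[-0.9,-1.8,-2.7,-3.6,-4.5,-5.4,-6.3,-7.2,-8,-8.6]}' 20; python3 -c "from h import *;go(-.005,-.11,.2)"
```

```text
time_s: 2.33
eef_pos: [0.4165, -0.2972, 0.2317]
tcp_rot: [2.697, 1.609, 0.0]
ft_force: [1.1, -0.9, 0.1]
width: 0.0448
gripper_force: 0.0
t 2.33 loc [-0.3044 -0.4084] z 0.2317 tgt [0.631 0.067 0.2  ] delta [16.9   0.64  1.26] roll -8.58 F [ 1.1 -0.9  0.1] w 0.0448
```

```bash
python3 -m crank '{"gripper":[45,45,45,45,45,45,45,45,45,45],"delta_pos":[[1.6,0,0],[3.2,0,0],[4.8,0.1,0],[6.4,0.2,0],[8,0.3,0],[9.6,0.3,0],[11.2,0.4,0],[12.8,0.5,0],[14.4,0.5,0],[16,0.6,0]],"roll":[-0.9,-1.8,-2.7,-3.6,-4.5,-5.4,-6.3,-7.2,-8,-8.6]}'; python3 -c "from h import *;go(-.005,-.11,.1)"
```

```text
time_s: 3.17
eef_pos: [0.6209, 0.0471, 0.2315]
tcp_rot: [1.921, 2.486, 0.0]
ft_force: [0.3, 0.3, -0.1]
width: 0.0448
gripper_force: 0.0
t 3.17 loc [-0.0201 -0.1266] z 0.2315 tgt [0.631 0.067 0.1  ] delta [0.66 0.61 5.26] roll 0.01 F [ 0.3  0.3 -0.1] w 0.0448
```

```bash
python3 -m crank '{"gripper":[45,45,45,45,45,45,45],"delta_pos":[[0.3,0.3,1],[0.5,0.6,2.2],[0.5,0.6,3.4],[0.5,0.6,4.4],[0.5,0.6,5],[0.5,0.6,5.2],[0.5,0.6,5.2]],"roll":[0,0,0,0,0,0,0]}'; python3 - <<'E'
from h import *
go(-.005,-.11,.081)
a=imaging.get_image("top")[130:230,190:320,::-1];a=cv2.resize(a,None,fx=4,fy=4,interpolation=2)
b=imaging.get_image("scene")[130:230,290:420,::-1];b=cv2.resize(b,None,fx=4,fy=4,interpolation=2)
cv2.imwrite("pics/p1.png",cv2.resize(np.hstack([a,b]),(800,308),interpolation=3))
E
```

```text
time_s: 3.75
eef_pos: [0.6309, 0.0609, 0.1]
tcp_rot: [-1.924, -2.482, 0.003]
ft_force: [-0.2, 0.3, 0.8]
width: 0.0445
gripper_force: 0.0
t 3.75 loc [-0.007  -0.1157] z 0.1 tgt [0.631 0.067 0.081] delta [0.23 0.08 0.76] roll -0.02 F [-0.2  0.3  0.8] w 0.0445
```

View pics/p1.png

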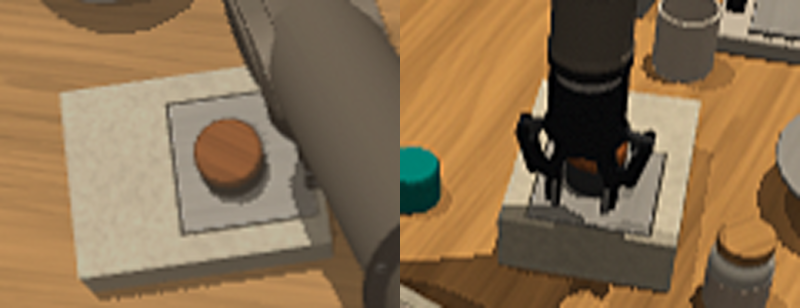

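Left: the tin is still on the lid, cap around (229,150). Right: the fingers stand behind it at (555,195) and (608,200) and straddle it centrally. I'll lower and push.

```bash
python3 -m crank '{"gripper":[45,45,45,45,45,45,45,45,45,45],"delta_pos":[[0,0.1,0.4],[0,0.1,0.65],[0.2,0.1,0.65],[0.5,0.1,0.65],[0.8,0.1,0.65],[1.1,0.1,0.65],[1.4,0.1,0.65],[1.7,0.1,0.65],[2.0,0.1,0.65],[2.2,0.1,0.65]],"roll":[0,0,0,0,0,0,0,0,0,0]}'; python3 -c "from h import *;go(-.005,.0335,.084)"
```

```text
time_s: 4.68
eef_pos: [0.6202, 0.1161, 0.0852]
tcp_rot: [1.924, 2.483, 0.0]
ft_force: [-0.3, -2.1, 0.9]
width: 0.0451
gripper_force: 0.7
t 4.68 loc [-0.0035 -0.0596] z 0.0852 tgt [0.595 0.206 0.084] delta [ 3.72 -0.07  0.05] roll -0.01 F [-0.3 -2.1  0.9] w 0.0451
```

```bash
python3 -m crank '{"gripper":[45,45,45,45,45,45,45,45,45,45],"delta_pos":[[0.3,0,0],[0.6,0,0],[0.9,0,0],[1.2,0,0],[1.5,0,0],[1.8,0,0],[2.1,0,0],[2.4,0,0],[2.6,0,0],[2.7,0,0]],"roll":[0,0,0,0,0,0,0,0,0,0]}'; python3 - <<'E'
from h import *
go(-.005,.0335,.085)
a=imaging.get_image("top")[130:230,190:320,::-1];a=cv2.resize(a,None,fx=4,fy=4,interpolation=2)
b=imaging.get_image("scene")[130:230,290:420,::-1];b=cv2.resize(b,None,fx=4,fy=4,interpolation=2)
cv2.imwrite("pics/p2.png",cv2.resize(np.hstack([a,b]),(800,308),interpolation=3))
for r in imaging.trace("tin_center","top")[:3]:print(r["p"],r["box"])
for r in imaging.mark_of("tin_center","top")[:3]:print(r["p"],r["centre"],R.T@(ray("top",r["centre"],.0965)[:2]-t))
E
```

```text
time_s: 5.52
eef_pos: [0.6026, 0.1822, 0.0847]
tcp_rot: [-1.922, -2.484, -0.0]
ft_force: [-0.3, -0.6, -0.5]
width: 0.0448
gripper_force: 0.7
t 5.52 loc [-0.0039  0.0088] z 0.0847 tgt [0.595 0.206 0.085] delta [ 0.99 -0.04 -0.01] roll -0.0 F [-0.3 -0.6 -0.5] w 0.0448
0.58 [234.5, 185.7, 16.8, 24.0]
0.67 [240.1, 181.1] [0.00625819 0.03486653]
0.23 [448.9, 282.8] [-0.37515367 -0.51452442]
```

View pics/p2.png

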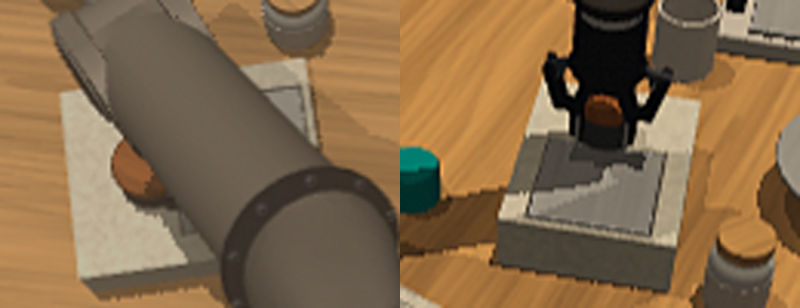

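Left: the tin's cap at (138,170) is mostly onto the strip. Right: the tin is upright between the fingers at (603,115). About 24 mm remain.

```bash
python3 -m crank '{"gripper":[45,45,45,45,45,45,45,45,45,45],"delta_pos":[[0.25,0,0],[0.5,0,0],[0.75,0,0],[0.9,0,0],[1,0,0],[1,0,0],[0.6,0,0],[-0.2,0,0],[-1.2,0,0],[-2,0,0]],"roll":[0,0,0,0,0,0,0,0,0,0]}'
python3 -m crank '{"gripper":[45,45,45,0,0,0,0,0],"delta_pos":[[-1,0,-0.5],[-2,0,-1.5],[-3,0,-2.5],[-4,0,-3],[-4,-1,-3],[-4,-3,-3],[-4,-5,-3],[-4,-5,-3]],"roll":[0,0,0,0,0,0,0,0]}'; python3 - <<'E'
from h import *
go(-.045,-.0475,.1)
for n,(x,y) in (("top",(190,130)),("scene",(290,130))):
    im=imaging.get_image(n)[y:y+100,x:x+130,::-1];cv2.imwrite(f"pics/_{n}.png",im)
    for r in imaging.trace("tin_center",n)[:3]:print(n,r["p"],r["box"],R.T@(ray(n,r["box"][:2],.0965)[:2]-t))
    for r in imaging.mark_of("tin_center",n)[:3]:print(n,r["p"],r["centre"],R.T@(ray(n,r["centre"],.0965)[:2]-t))
a,b=[cv2.resize(cv2.imread(f"pics/_{n}.png"),(400,308),interpolation=3) for n in("top","scene")]
cv2.imwrite("pics/p3.png",np.hstack([a,b]))
E
```

```text
time_s: 6.55
eef_pos: [0.6168, 0.1292, 0.0851]
tcp_rot: [1.925, 2.481, -0.001]
ft_force: [0.4, -0.7, -0.6]
width: 0.0451
gripper_force: 0.0
time_s: 7.22
eef_pos: [0.5147, 0.0009, 0.1592]
tcp_rot: [-1.926, -2.479, 0.007]
ft_force: [-1.0, -1.3, -1.0]
width: 0.0001
gripper_force: 0.0
t 7.22 loc [-0.1345 -0.1445] z 0.1592 tgt [0.577 0.117 0.1  ] delta [3.9  3.58 2.35] roll -0.05 F [-1.  -1.3 -1. ] w 0.0001
top 0.8 [277.4, 252.7, 21.7, 25.6] [-0.21895851 -0.04665526]
top 0.74 [231.4, 183.2, 18.3, 26.3] [0.00358239 0.06100779]
top 0.9 [229.4, 182.7] [0.00596578 0.06670924]
top 0.76 [275.5, 252.4] [-0.21734709 -0.04143661]
scene 0.65 [294.3, 188.9, 17.8, 22.8] [-0.18382669 -0.11034881]
scene 0.56 [358.4, 161.4, 22.7, 26.1] [-0.00204465  0.0789101 ]
scene 0.89 [293.9, 189.8] [-0.18390825 -0.11483519]
scene 0.64 [358.5, 159.4] [-0.00350525  0.09024052]
```

View pics/p3.png

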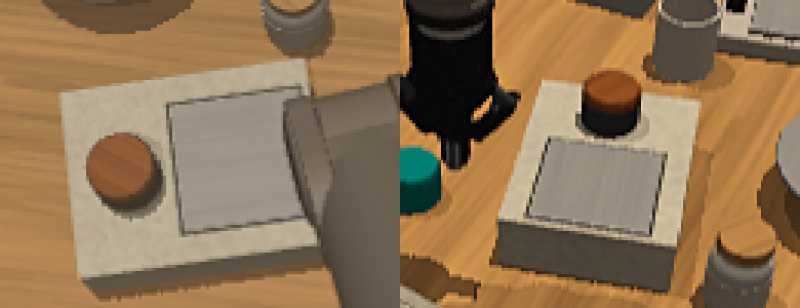

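The tin stands upright off the lid: cap at (122,167) left and (611,91) right. I'll check its number precisely before going on.

```bash
python3 - <<'E'
from h import *
for n,uv in(("top",(229.65,184.2)),("scene",(358.6,158.6))):print(n,R.T@(ray(n,uv,.12)[:2]-t)-[0,.0685])
# reference: lid corners in scene from crop
for q in((548,137),(666,152),(648,235),(525,216)):
    print(R.T@(ray("scene",(290+(q[0]-400)*.325,130+q[1]*.3247),.0715)[:2]-t))
E
```

```text
top [-0.00604384 -0.00516276]
scene [-0.00070509 -0.00375581]
[-0.06304067  0.02208536]
[0.07104708 0.0262085 ]
[ 0.06939545 -0.10892469]
[-0.06160792 -0.11003101]
```

The tin is at about y -5 mm and x -3 mm in the strip frame, well inside the band. Now to the press point.

```bash
python3 -m crank '{"gripper":[0,0,0,0,0,0,0,0,0,0],"delta_pos":[[1,1,0],[2,2,0],[3,3,0],[3.9,3.5,0.3],[3.9,3.55,1],[3.9,3.55,1.8],[3.9,3.55,2.4],[3.9,3.55,2.7],[3.9,3.55,2.8],[3.9,3.55,2.8]],"roll":[0,0,0,0,0,0,0,0,0,0]}'; python3 -c "from h import *;go(-.045,-.0475,.0715)"
```

```text
time_s: 8.35
eef_pos: [0.5819, 0.1208, 0.0896]
tcp_rot: [-1.924, -2.482, 0.0]
ft_force: [0.4, -0.6, 0.5]
width: -0.0001
gripper_force: 0.0
t 8.35 loc [-0.0394 -0.0454] z 0.0896 tgt [0.577 0.117 0.072] delta [-0.09 -0.22  0.72] roll -0.02 F [ 0.4 -0.6  0.5] w -0.0001
```

```bash
python3 -m crank '{"gripper":[0,0,0,0,0,0,0],"delta_pos":[[0,-0.2,0.3],[0,-0.2,0.55],[0,-0.2,0.7],[0,-0.2,0.8],[0,-0.2,0.87],[0,-0.2,0.92],[0,-0.2,0.92]],"roll":[0,0,0,0,0,0,0]}'; python3 -c "from h import *;go(-.045,-.0475,.0667)"
```

```text
time_s: 8.93
eef_pos: [0.5767, 0.119, 0.0675]
tcp_rot: [1.925, 2.482, -0.001]
ft_force: [-2.5, -2.0, 5.1]
width: -0.0002
gripper_force: 2.6
t 8.93 loc [-0.0449 -0.0458] z 0.0675 tgt [0.577 0.117 0.067] delta [-0.07 -0.    0.03] roll -0.02 F [-2.5 -2.   5.1] w -0.0002
```

```bash
python3 -m crank '{"gripper":[0,0,0,0,0,0,0,0,0,0],"delta_pos":[[0,0,0.05],[0,0,0.07],[0,0,0.07],[0,0,-0.6],[0,0,-1.8],[0,0,-3.2],[0,-1,-4.4],[0,-2.5,-4.4],[-1,-4,-4.4],[-2,-5,-4.4]],"roll":[0,0,0,0,0,0,0,0,0,0]}'; python3 -m crank '{"gripper":[0,0,0,0,0],"delta_pos":[[-1.5,0,0],[-3,0,0],[-4,0,0],[-4,0,0],[-4,0,0]],"roll":[0,0,0,0,0]}';python3 - <<'E'
from h import *
for n,(x,y) in (("top",(190,130)),("scene",(290,130))):
    im=imaging.get_image(n)[y:y+100,x:x+130,::-1];cv2.imwrite(f"pics/_{n}.png",im)
a,b=[cv2.resize(cv2.imread(f"pics/_{n}.png"),(400,308),interpolation=3) for n in("top","scene")]
cv2.imwrite("pics/p4.png",np.hstack([a,b]))
go(0,0,0)
E
```

```text
time_s: 9.77
eef_pos: [0.466, 0.0406, 0.1776]
tcp_rot: [1.919, 2.486, 0.001]
ft_force: [0.8, -1.6, -0.0]
width: 0.0003
gripper_force: 0.0
time_s: 10.18
eef_pos: [0.4933, -0.0587, 0.1771]
tcp_rot: [1.929, 2.479, 0.0]
ft_force: [0.3, -0.0, -0.1]
width: -0.0002
gripper_force: 0.0
t 10.28 loc [-0.1699 -0.1943] z 0.1771 tgt [0.609 0.175 0.   ] delta [7.78 6.79 7.09] roll -0.01 F [-0.2  0.3  0.1] w -0.0001
```

View pics/p4.png

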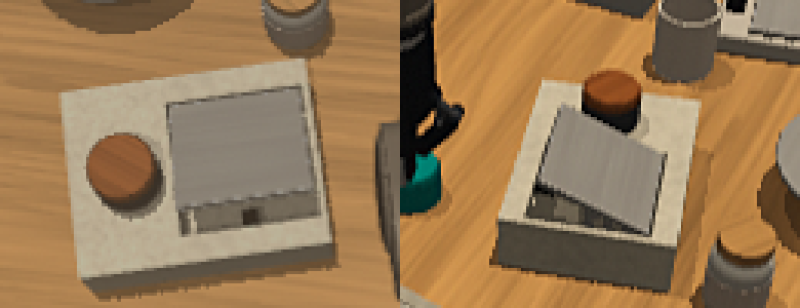

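The lid is ajar, with its free edge raised at (245,200) left and (565,110) right. The tin has not moved, at (122,167) left, and the hand is clear.

```bash
python3 -m crank '{"gripper":[0,0,0,0],"delta_pos":[[0,0,0],[0,0,0],[0,0,0],[0,0,0]],"roll":[0,0,0,0]}' >/dev/null; python3 -c "from plant import ctrl;print(ctrl.hand_in())"
```

```text
the job is handed in; nothing more can be done
None
```

The tin stands upright on the strip, about 5 mm from its centre, the wide lid has sprung ajar, and the job was handed in at about 10.6 s; the hand-in gave no verdict, and I did not re-check the small lid or the other items afterwards.

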